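# Select the mixer station through the lever gate

### The arm

A 6-joint arm with a two-finger parallel gripper is mounted at the origin on the work surface. World frame = base frame: x ahead of the robot, y to its left, z up, the work surface at z = 0. Lengths are in m, angles in degrees, forces in N, time in s.
With the tool pointing down it reaches from about 0.3 to 0.75 m from the base axis. Payload 8.5 kg.
Tool frame: the origin (TCP) lies on the centre line of the jaws, within the pads' length; the fingertips stand 19 mm ahead of it and the grasp point (between the pads) is the TCP; z points along the fingers, x is the direction in which the jaws open and shut, and the axes are right-handed (so a half turn about z gives the same grasp; the last joint's range is limited). The gripper opens to 85 mm and grips with 20 to 120 N. Pads are 22 mm wide; open, the fingers measure 114 mm over their backs; the gripper's body (76 mm by 85 mm) begins 54 mm behind the grasp point. The pads swing forward as they close: fully open they stand 13 mm farther back than shut.
Start: joints at [-82.351, 21.807, 74.336, -0, 83.858, -12.336], TCP at [0.188, -0.517, 0.25] pointing down, gripper open.
Joint ranges: [-178.18, 178.18], [-50.72, 133.34], [12.68, 142.11], [-81.47, 261.47], [9.98, 163.14], [-165.26, 165.26]. Speed limits (degrees/s): [136.94, 136.94, 180, 180, 180, 180].

### API

Orientations are given as a 3x3 rotation matrix whose columns are the frame's x, y, z axes.
In Python, from rig import env, cams, order gives the robot as it stands.
- The arm moves only by the tool step_arm, never from a script. Its argument "steps" is a list of rows, each an object with "xyz": the shift along the tool's x, y, z normalised to -1 to 1, where 1 is 0.04 m, a list of three; "turn": the turn, a rotation vector about the tool's x, y, z normalised to -1 to 1, where 1 is 0.08 rad, a list of three; "gripper": the gripper command: -1 is shut, 1 is fully open, values between are in proportion. A call has 1 to 20 rows; each row shifts and turns the commanded pose from where the row before left it, along the tool's axes as they then stand; what a row does not reach is not made up. A row lasts 1/12 s, in which the tool goes at most 41.7 mm and 7.16 degrees, less where a joint would pass 70% of its speed; a pose out of reach is approached as far as the arm can. A call with a number of a shift or a turn outside -1 to 1 is refused whole. A call with a gripper value outside its range is refused whole. The fingers move at their own pace and stop on an object; "squeeze" is the grip in N (left out, the last holds). Time passes only in rows, so rows that do not move let the fingers close. It gives the time, the measured TCP pose, the force and the opening at its end, in the units of the state.
- env.observe(): the state, without advancing time (a new reading comes with each control period).
- cams.get_image(name): name is "scene" or "top"; returns (picture, depth): 420x560x3 uint8, red, green, blue; 420x560 float32, m along the optical axis (not along the pixel's ray), 0 where there is no reading.
- cams.camera_info(name): a dict with "fx", "fy", "cx", "cy" (pixels), "extrinsics" (4x4, takes a point from camera to world coordinates). Camera axes: x right, y down, z forward; pixel columns grow to the right and rows downward; lengths in m; the calibration is good to about 2 mm. A picture is of the moment at which its call begins. camera_info takes no time and is no camera call.
- order.close_job(): hands the job in, once; it reports no verdict.
The state is a dict: "time_s": time; "q": joint angles; "qvel": joint speeds; "joint_efforts": joint torques, N m; "position": TCP position; "tool_rot": TCP orientation; "ft_force": force on the tool from outside, world axes, zero at the start; "wrist_torque": the same for the moment, N m; "grip_width": finger opening in m.
Only numpy, scipy, OpenCV 4.12 (cv2) and the standard library are available. Lean on these libraries where they do the work, as an engineer would, in place of code of your own. Each camera call takes 0.05 s, during which the arm holds its last target. There are 200 camera calls.

### The job

The four-station bench mixer has a gated selector lever, parked in the middle slot; each corner slot of the gate couples the drive to the station at that same corner. Push the lever with the outside of the fingers, out of its middle slot, along the cross slot, and fully home into the corner slot on the side of the station where the conical flask stands. Only push the lever lightly: do not grip it or force it against its stops, and leave all four pieces of ware standing where they are.

Things in the scene. Friction and masses are not known exactly. Their poses are not given: they have to be found in the camera images.
- mixer: Grey bench mixer, fixed: 270 (x) x 400 (y) mm, 100 mm high. Origin: centre of its underside, on the bench; +x its rear (it faces the robot at yaw 0), y its width, z up. Four stations: black round pads 88 mm across, tops at 104 mm, centred at x = +/-85, y = +/-145 mm, carrying ware up to 190 mm above the bench. Steel gate plate with the lever in the middle of its top.
- gate_top (a point): Centre of the gate plate's top, 108 mm above the bench. Plate 120 (x) x 112 (y) mm, black recess seen through its slots, which guide the 10 mm stem: a cross slot along the mixer's y; from each end of it one corner slot to +x and one to -x; from its middle the parking slot to -x only (solid plate opposite, on +x).
- neutral (a point): Where the knob's centre is with the lever upright, mid cross slot, 158 mm up. Knob's reach from here in the mixer frame: cross slot x +/-9 mm, y to +/-44 mm (its end walls; both corner slots open there); corner slots at y about +/-40 mm (side play 4 mm), out to x = +/-41 mm; parking slot at y = 0 (play 4 mm), to x = -41 mm.
- knob (a point): Centre of the black ball knob, 34 mm across, on the lever's 10 mm steel stem; 158 mm above the bench when upright, about 147 mm in a corner slot. The lever tilts about a point on the mixer's z axis 150 mm below the upright knob. 33 mm free between knob and plate (22 in a corner slot). 3 to 5 N on the knob moves it; it stays where left (friction, no spring).
- lever_fore (a joint): Lever's tilt along the mixer's x, rad: 0 upright, positive leaning to the mixer's +x. Starts at -0.26 to -0.15 (in the parking slot). Slot ends at about +/-0.27; the cross slot allows +/-0.06.
- lever_side (a joint): Lever's tilt along the mixer's y, rad: 0 upright, positive leaning to the mixer's +y. Starts near 0; in the corner slots +/-0.23 to 0.29.
- flask: Conical flask, white plastic: 68 mm across at the foot, tapering to a 24 mm neck with a 30 mm lip, 86 mm high, about 0.12 kg. Loose on one of the four pads (which one varies), within 4 mm of its centre. Origin: centre of its underside; z up.
- beaker: Open straight beaker, white plastic: 66 mm across the rim, 75 mm high, about 0.12 kg. Loose on one of the four pads (which one varies), within 4 mm of its centre. Origin: centre of its underside; z up.
- bottle: Round-shouldered screw-cap bottle, white plastic: 56 mm across, 86 mm high, about 0.14 kg. Loose on one of the four pads (which one varies), within 4 mm of its centre. Origin: centre of its underside; z up.
- dish: Low flat closed dish, white plastic: 72 mm across, 26 mm high, about 0.1 kg. Loose on one of the four pads (which one varies), within 4 mm of its centre. Origin: centre of its underside; z up.
Not all that is in view belongs to the job. What is shaped like the bottle but blue or pink is not meant. What is shaped like the flask but turquoise is not meant.

How it is judged:
By the outcome, as a careful person would: the job done as asked, in the order asked, and still so for the second after the job is handed in, with the robot touching nothing.
It also fails if it takes over 51 s, if anything falls off the work surface, if the arm or the gripper's body presses on something with over 40 N, if the wrist force passes 120 N, or if a joint passes its speed limit or range.

## Working session

There is one attempt and no reset: what is moved stays moved. The work goes in short steps, Python scripts to look and compute and a tool call to move; the robot and the scene stay as the last step left them, time stands still between calls to the robot, and variables do not carry over. Pictures are saved under pics/ and viewed, about 8 in all and at most 12, crops included, and the job is handed in when it is done.

Besides the shell and the picture viewer there is one more tool, called after "Emit:" as name([rows], argument=value, ...), one row to a line, values as JSON. step_arm: Moves the arm, as the interface text tells. Scaled input: -1 to 1 covers 0.04 m each way for a shift and 0.08 rad each way for a turn. Its arguments: {"type":"object","properties":{"steps":{"type":"array"},"squeeze":{"type":"number"}},"required":["steps"]}

```bash
mkdir -p pics; ls; python3 - <<'E'
from rig import env,cams
import cv2,numpy as np
for n in("scene","top"):
    im,d=cams.get_image(n); cv2.imwrite(f"pics/{n}0.png",im[:,:,::-1]); np.save(f"pics/{n}0.npy",d)
    i=cams.camera_info(n); print(n,i["fx"],i["fy"],i["cx"],i["cy"],np.round(i["extrinsics"],3).tolist())
s=env.observe(); print(s["time_s"],s["position"],np.round(s["tool_rot"],3).tolist(),s["grip_width"])
E
```

```text
pics
scene 404.0274707758354 404.0274707758354 276.1404197177035 210.79615991574167 [[0.803, 0.513, -0.304, 0.786], [0.596, -0.681, 0.424, -0.331], [0.01, -0.522, -0.853, 0.85], [0.0, 0.0, 0.0, 1.0]]
top 489.01789620410716 489.01789620410716 281.3625377433898 209.63918586370127 [[0.022, -0.988, 0.153, 0.414], [-0.999, -0.026, -0.021, 0.032], [0.025, -0.152, -0.988, 0.932], [0.0, 0.0, 0.0, 1.0]]
0.1 [ 0.18793059 -0.51666007  0.2497932 ] [[0.342, -0.94, -0.0], [-0.94, -0.342, 0.001], [-0.001, -0.0, -1.0]] 0.08582431019158834
```

View pics/scene0.png

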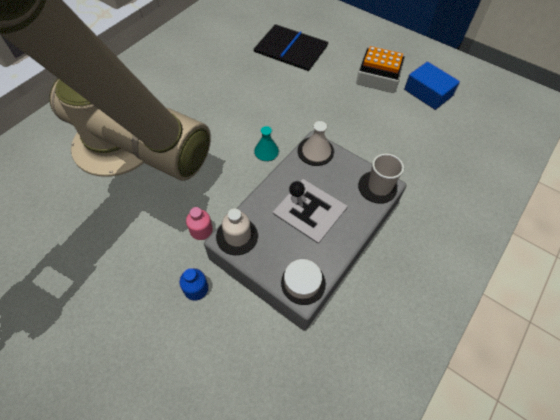

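View pics/top0.png

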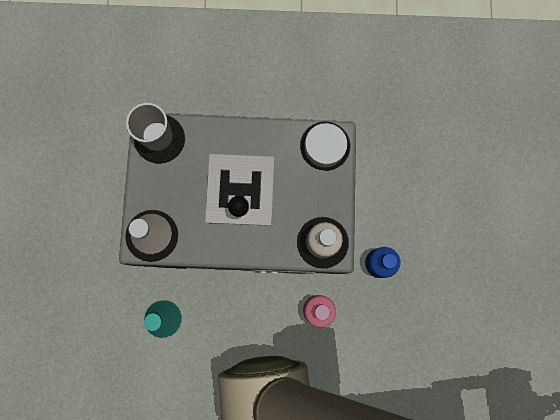

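The top view (up is +x, left is +y) shows these objects:
- **Flask shapes:** white flask at about (150,233) on the near-left pad; turquoise one at (162,318) off the mixer, not meant.
- **Bottle shapes:** bottle at (324,238); pink and blue ones off the mixer, not meant.
- **Other ware:** beaker at (150,125), dish at (326,145).
- **Lever:** knob at (238,206), in the parking slot.

The white flask stands at the mixer's -x, +y corner. Next I'll measure the mixer, knob and ware, and confirm with a crop.

```bash
cat > h.py <<'E'
import numpy as np,cv2
from rig import env,cams
def ray(n,u,v,z):
    i=cams.camera_info(n);E=np.array(i["extrinsics"])
    d=E[:3,:3]@np.array([(u-i["cx"])/i["fx"],(v-i["cy"])/i["fy"],1.]);o=E[:3,3]
    return o+d*(z-o[2])/d[2]
def knob(n,im,box,z=.155,T=26):
    x0,y0,x1,y1=box;m=(im[y0:y1,x0:x1].max(2)<T).astype(np.uint8)
    return m
def cloud(n,d):
    i=cams.camera_info(n);E=np.array(i["extrinsics"]);v,u=np.mgrid[:420,:560]
    P=np.stack([(u-i["cx"])/i["fx"]*d,(v-i["cy"])/i["fy"]*d,d],-1)
    return P@E[:3,:3].T+E[:3,3]
E
python3 - <<'E'
from h import *
im=cv2.imread("pics/top0.png");d=np.load("pics/top0.npy");P=cloud("top",d)
m=((im.min(2)>125)).astype(np.uint8);m[:, :195]=0;m[:,285:]=0;m[:140]=0;m[235:]=0
m=cv2.morphologyEx(m,cv2.MORPH_OPEN,np.ones((3,3)))
c=max(cv2.findContours(m,0,2)[0],key=cv2.contourArea)
b=cv2.boxPoints(cv2.minAreaRect(c));W=np.array([ray("top",u,v,.108) for u,v in b]);print("plate",b.round(1).tolist(),W.round(4).tolist(),W.mean(0).round(4))
print("sides",[np.round(np.linalg.norm(W[k]-W[k-1]),4) for k in range(4)],[np.degrees(np.arctan2(*(W[k]-W[k-1])[[1,0]])).round(2) for k in range(4)])
# mixer top outline from depth
for n in("top","scene"):
    D=np.load(f"pics/{n}0.npy");Q=cloud(n,D);ok=(D>0)&(abs(Q[...,2]-.1)<.01)&(abs(Q[...,0]-.53)<.25)&(abs(Q[...,1]-.1)<.3)
    r=cv2.minAreaRect((Q[ok][:,:2]*1000).astype(np.float32));print(n,"mixer",r,np.median(Q[ok][:,2]))
    im=cv2.imread(f"pics/{n}0.png")
    kb=(D>0)&(Q[...,2]>.135)&(Q[...,2]<.2)&(im.max(2)<60)
    nn,l,s,ce=cv2.connectedComponentsWithStats(kb.astype(np.uint8))
    for k in range(1,nn):
        if 40<s[k,4]<1500:
            q=Q[l==k];print(n,"dark",s[k].tolist(),ce[k].round(1),q.mean(0).round(4),q[:,2].max().round(4),ray(n,*ce[k],.153).round(4))
    for a in ["ware"]:
        kb=((D>0)&(Q[...,2]>.122)&(Q[...,2]<.2)&(im.max(2)>=60)).astype(np.uint8)
        nn,l,s,ce=cv2.connectedComponentsWithStats(kb)
        for k in range(1,nn):
            if s[k,4]>60: q=Q[l==k];print(n,"ware",s[k].tolist(),q.mean(0).round(3),q[:,2].max().round(3))
a=cv2.resize(cv2.imread("pics/top0.png")[90:340,110:370],None,fx=2.3,fy=2.3,interpolation=2)
cv2.imwrite("pics/crop0.png",a)
E
```

```text
plate [[205.1999969482422, 222.0], [208.1999969482422, 153.10000610351562], [274.0, 156.0], [271.0, 224.8000030517578]] [[0.5172, 0.1422, 0.108], [0.6372, 0.1426, 0.108], [0.6354, 0.0288, 0.108], [0.5151, 0.0309, 0.108]] [0.5762 0.0861 0.108 ]
sides [np.float64(0.1113), np.float64(0.12), np.float64(0.1138), np.float64(0.1203)] [np.float64(88.95), np.float64(0.17), np.float64(-90.9), np.float64(178.99)]
top mixer ((502.1031494140625, 56.4346923828125), (462.1395263671875, 418.3078918457031), 89.21896362304688) 0.10093296663415818
top dark [140, 122, 30, 25, 159] [158.3 139.1] [0.6448 0.2179 0.1579] 0.1782 [0.6463 0.2191 0.153 ]
top dark [228, 196, 21, 21, 336] [237.9 205.9] [0.537  0.0842 0.1654] 0.1726 [0.5389 0.085  0.153 ]
top dark [218, 357, 90, 21, 986] [262.2 367.4] [0.2912 0.0386 0.165 ] 0.1971 [0.2891 0.0388 0.153 ]
top ware [126, 103, 46, 40, 962] [0.675 0.24  0.16 ] 0.183
top ware [305, 123, 42, 42, 1373] [ 0.654 -0.059  0.13 ] 0.135
top ware [129, 215, 39, 36, 1011] [0.493 0.225 0.155] 0.194
top ware [308, 222, 35, 36, 951] [ 0.487 -0.054  0.169] 0.193
top ware [218, 367, 91, 53, 1822] [0.258 0.06  0.184] 0.2
scene mixer ((496.691650390625, 59.10084533691406), (456.9858093261719, 429.4173583984375), 89.21366882324219) 0.10081428469975906
scene dark [177, 128, 32, 43, 541] [193.1 148.3] [0.2949 0.0342 0.1568] 0.1921 [0.2921 0.0358 0.153 ]
scene dark [145, 140, 34, 13, 110] [162.8 148. ] [ 0.2672 -0.0217  0.1904] 0.1999 [ 0.2378 -0.0042  0.153 ]
scene dark [290, 182, 14, 15, 177] [296.6 188.9] [0.5431 0.0788 0.1631] 0.1726 [0.5395 0.0848 0.153 ]
scene ware [50, 78, 161, 98, 3273] [ 0.145 -0.025  0.164] 0.2
scene ware [305, 121, 25, 35, 568] [0.501 0.223 0.154] 0.193
scene ware [370, 153, 34, 39, 970] [0.667 0.235 0.157] 0.182
scene ware [222, 208, 29, 35, 768] [ 0.499 -0.063  0.162] 0.193
scene ware [285, 259, 37, 36, 1073] [ 0.657 -0.059  0.13 ] 0.134
```

View pics/crop0.png

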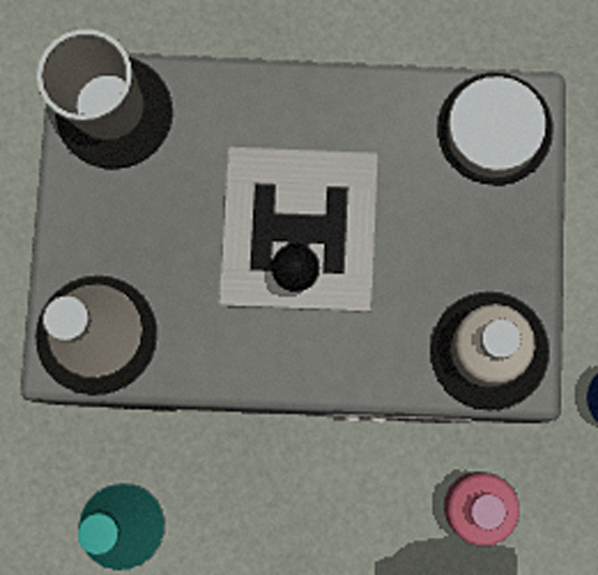

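The crop confirms it. The ware at (95,330) on the near-left (-x, +y) pad is conical with a narrow neck: the white flask. The knob is parked at (295,267).

Measurements: mixer centre is at about (0.576, 0.086), yaw about -0.8°, and the knob is at (0.539, 0.085), 37 mm towards -x, as a parked lever should be. I'll align and shut the fingers, then go above a point just in front of the knob.

Emit:
step_arm([
  {"xyz": [0,0,0],"turn": [0,0,0.873],"gripper": -1},
  {"xyz": [0,0,0],"turn": [0,0,0.873],"gripper": -1},
  {"xyz": [0,0,0],"turn": [0,0,0.873],"gripper": -1},
  {"xyz": [0,0,0],"turn": [0,0,0.873],"gripper": -1},
  {"xyz": [0,0,0],"turn": [0,0,0.873],"gripper": -1},
], squeeze=20)

```text
time_s: 0.52
position: [0.1879, -0.5167, 0.2499]
tool_rot: [[-0.004, -1.0, -0.0], [-1.0, 0.004, 0.001], [-0.001, 0.0, -1.0]]
ft_force: [-0.9, -0.1, 0.1]
grip_width: 0.0257
```

Emit:
step_arm([
  {"xyz": [-0.75,-0.38,0],"turn": [0,0,0],"gripper": -1},
  {"xyz": [-0.75,-0.38,0],"turn": [0,0,0],"gripper": -1},
  {"xyz": [-0.75,-0.38,0],"turn": [0,0,0],"gripper": -1},
  {"xyz": [-0.75,-0.38,0],"turn": [0,0,0],"gripper": -1},
  {"xyz": [-0.75,-0.38,0],"turn": [0,0,0],"gripper": -1},
  {"xyz": [-0.75,-0.38,0],"turn": [0,0,0],"gripper": -1},
  {"xyz": [-0.75,-0.38,0],"turn": [0,0,0],"gripper": -1},
  {"xyz": [-0.75,-0.38,0],"turn": [0,0,0],"gripper": -1},
  {"xyz": [-0.75,-0.38,0],"turn": [0,0,0],"gripper": -1},
  {"xyz": [-0.75,-0.38,0],"turn": [0,0,0],"gripper": -1},
  {"xyz": [-0.75,-0.38,0],"turn": [0,0,0],"gripper": -1},
  {"xyz": [-0.75,-0.38,0],"turn": [0,0,0],"gripper": -1},
  {"xyz": [-0.75,-0.38,0],"turn": [0,0,0],"gripper": -1},
  {"xyz": [-0.75,-0.38,0],"turn": [0,0,0],"gripper": -1},
  {"xyz": [-0.75,-0.38,0],"turn": [0,0,0],"gripper": -1},
  {"xyz": [-0.75,-0.38,0],"turn": [0,0,0],"gripper": -1},
  {"xyz": [-0.75,-0.38,0],"turn": [0,0,0],"gripper": -1},
  {"xyz": [-0.75,-0.38,0],"turn": [0,0,0],"gripper": -1},
  {"xyz": [-0.75,-0.38,0],"turn": [0,0,0],"gripper": -1},
  {"xyz": [-0.75,-0.38,0],"turn": [0,0,0],"gripper": -1},
])

```text
time_s: 2.18
position: [0.4925, 0.0848, 0.2501]
tool_rot: [[-0.0, -1.0, -0.001], [-1.0, 0.0, -0.0], [0.0, 0.001, -1.0]]
ft_force: [0.6, -1.7, 0.7]
grip_width: 0.0002
```

Emit:
step_arm([
  {"xyz": [0,0,0.5],"turn": [0,0,0],"gripper": -1},
  {"xyz": [0,0,0.5],"turn": [0,0,0],"gripper": -1},
  {"xyz": [0,0,0.5],"turn": [0,0,0],"gripper": -1},
  {"xyz": [0,0,0.5],"turn": [0,0,0],"gripper": -1},
  {"xyz": [0,0,0.3],"turn": [0,0,0],"gripper": -1},
  {"xyz": [0,0,0],"turn": [0,0,0],"gripper": -1},
  {"xyz": [0,0,0],"turn": [0,0,0],"gripper": -1},
])

```text
time_s: 2.77
position: [0.4921, 0.083, 0.1582]
tool_rot: [[-0.0, -1.0, -0.001], [-1.0, 0.0, 0.0], [-0.0, 0.001, -1.0]]
ft_force: [0.9, 0.7, 0.8]
grip_width: -0.0002
```

```bash
python3 - <<'E'
from h import *
s=env.observe();print(s["position"],s["ft_force"])
o=[]
for n,(x,y) in(("scene",(297,190)),("top",(238,206))):
    im,d=cams.get_image(n);o.append(cv2.resize(im[y-65:y+65,x-65:x+65,::-1],None,fx=3,fy=3,interpolation=2))
cv2.imwrite("pics/c1.png",np.hstack(o))
E
```

```text
[0.49210334 0.08300844 0.15818575] [0.85979892 0.7096422  0.78355374]
```

View pics/c1.png

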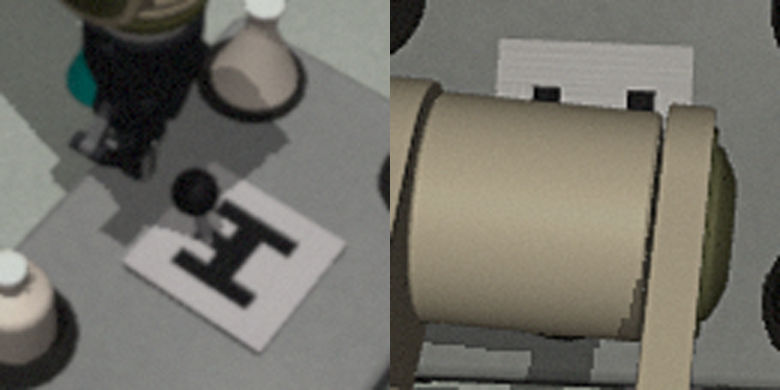

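The scene view shows the shut fingertips just in front of the parked knob, clear of the flask. The top view is hidden by the arm. Now a slow push towards +x.

Emit:
step_arm([
  {"xyz": [0,-0.1,0],"turn": [0,0,0],"gripper": -1},
  {"xyz": [0,-0.1,0],"turn": [0,0,0],"gripper": -1},
  {"xyz": [0,-0.1,0],"turn": [0,0,0],"gripper": -1},
  {"xyz": [0,-0.08,0],"turn": [0,0,0],"gripper": -1},
  {"xyz": [0,-0.08,0],"turn": [0,0,0],"gripper": -1},
  {"xyz": [0,-0.08,0],"turn": [0,0,0],"gripper": -1},
  {"xyz": [0,-0.08,0],"turn": [0,0,0],"gripper": -1},
  {"xyz": [0,-0.08,0],"turn": [0,0,0],"gripper": -1},
  {"xyz": [0,-0.08,0],"turn": [0,0,0],"gripper": -1},
  {"xyz": [0,-0.08,0],"turn": [0,0,0],"gripper": -1},
  {"xyz": [0,-0.08,0],"turn": [0,0,0],"gripper": -1},
  {"xyz": [0,-0.08,0],"turn": [0,0,0],"gripper": -1},
])

```text
time_s: 3.87
position: [0.5333, 0.083, 0.1583]
tool_rot: [[-0.0, -1.0, -0.0], [-1.0, 0.0, 0.0], [-0.0, 0.0, -1.0]]
ft_force: [-3.3, 0.2, 3.4]
grip_width: -0.0002
```

```bash
cat >> h.py <<'E'
def fknob():
    "knob in the mixer frame from the scene view: dark, high pixels near the gate, sphere-corrected"
    im,D=cams.get_image("scene");Q=cloud("scene",D)
    kb=(D>0)&(Q[...,2]>.138)&(Q[...,2]<.185)&(im.max(2)<60)&(abs(Q[...,0]-.576)<.09)&(abs(Q[...,1]-.086)<.09)
    nn,l,s,ce=cv2.connectedComponentsWithStats(kb.astype(np.uint8))
    for k in range(1,nn):
        if s[k,4]>40:
            c=ray("scene",*ce[k],.155);r=c-[.576,.086,0];a=np.radians(.8);R=np.array([[np.cos(a),-np.sin(a)],[np.sin(a),np.cos(a)]])
            print(s[k].tolist(),ce[k].round(1),"world",c.round(4),"mixer mm",(R@r[:2]*1000).round(1))
    return im
E
python3 -c "
from h import *
print(env.observe()['position'],env.observe()['ft_force']);im=fknob()
cv2.imwrite('pics/c2.png',cv2.resize(im[110:270,200:400,::-1],None,fx=3,fy=3))"
```

```text
[0.53330292 0.08301661 0.15833083] [-3.32524696  0.17238351  3.41525198]
[289, 183, 24, 18, 246] [302.6 192. ] world [0.5546 0.085  0.155 ] mixer mm [-21.4  -1.3]
```

View pics/c2.png

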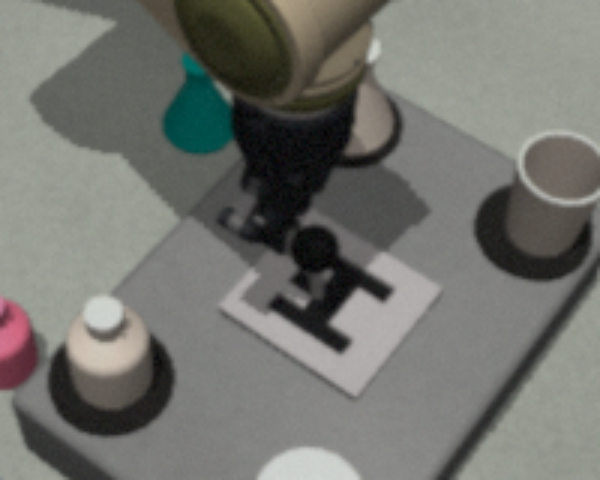

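The lever follows: knob at about (305,193) px, x about -19 mm, with a 3 N push. Continuing to mid cross slot.

Emit:
step_arm([
  {"xyz": [0,-0.08,0],"turn": [0,0,0],"gripper": -1},
  {"xyz": [0,-0.08,0],"turn": [0,0,0],"gripper": -1},
  {"xyz": [0,-0.08,0],"turn": [0,0,0],"gripper": -1},
  {"xyz": [0,-0.08,0],"turn": [0,0,0],"gripper": -1},
  {"xyz": [0,-0.07,0],"turn": [0,0,0],"gripper": -1},
  {"xyz": [0,0,0],"turn": [0,0,0],"gripper": -1},
])

```text
time_s: 4.42
position: [0.5492, 0.0829, 0.1583]
tool_rot: [[-0.0, -1.0, 0.001], [-1.0, 0.0, -0.0], [0.0, -0.001, -1.0]]
ft_force: [-2.9, -0.1, 2.0]
grip_width: -0.0005
```

```bash
python3 -c "
from h import *
print(env.observe()['position'],env.observe()['ft_force']);im=fknob()
g=cv2.resize(im[150:240,260:360,::-1],None,fx=5,fy=5,interpolation=2)
c=cv2.HoughCircles(cv2.medianBlur(cv2.cvtColor(g,6),5),cv2.HOUGH_GRADIENT,1,40,param1=80,param2=15,minRadius=30,maxRadius=50)
for q in c[0][:4]: print(q, (ray('scene',260+q[0]/5,150+q[1]/5,.157)-[.576,.086,0]).round(4))
cv2.imwrite('pics/c3.png',g)"
```

```text
[0.54921821 0.08292576 0.15827266] [-2.91348505 -0.14101692  2.03990505]
[295, 189, 25, 16, 248] [309.2 195.9] world [0.571  0.0851 0.155 ] mixer mm [-5. -1.]
[257.5 233.5  39.9] [ 0.0005 -0.0009  0.157 ]
```

View pics/c3.png

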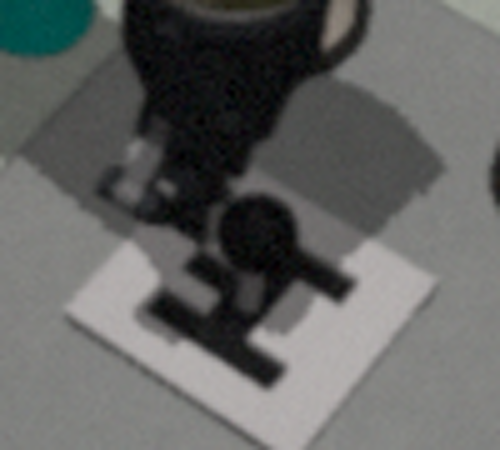

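The knob (circle at (258,233) in the crop) is mid cross slot, at mixer (0, -1) mm. Now I'll back off and go round to its -y side.

Emit:
step_arm([
  {"xyz": [0,0.32,0],"turn": [0,0,0],"gripper": -1},
  {"xyz": [0,0.32,0],"turn": [0,0,0],"gripper": -1},
  {"xyz": [0.4,0,0],"turn": [0,0,0],"gripper": -1},
  {"xyz": [0.4,0,0],"turn": [0,0,0],"gripper": -1},
  {"xyz": [0.4,0,0],"turn": [0,0,0],"gripper": -1},
  {"xyz": [0,0,0],"turn": [0,0,0],"gripper": -1},
  {"xyz": [0,-0.43,0],"turn": [0,0,0],"gripper": -1},
  {"xyz": [0,-0.43,0],"turn": [0,0,0],"gripper": -1},
  {"xyz": [0,-0.43,0],"turn": [0,0,0],"gripper": -1},
  {"xyz": [0,0,0],"turn": [0,0,0],"gripper": -1},
])

```text
time_s: 5.3
position: [0.5771, 0.0352, 0.1581]
tool_rot: [[-0.0, -1.0, 0.003], [-1.0, 0.0, -0.0], [0.0, -0.003, -1.0]]
ft_force: [-0.6, -1.2, -0.1]
grip_width: -0.0001
```

Emit:
step_arm([
  {"xyz": [-0.1,0,0],"turn": [0,0,0],"gripper": -1},
  {"xyz": [-0.1,0,0],"turn": [0,0,0],"gripper": -1},
  {"xyz": [-0.08,0,0],"turn": [0,0,0],"gripper": -1},
  {"xyz": [-0.08,0,0],"turn": [0,0,0],"gripper": -1},
  {"xyz": [-0.08,0,0],"turn": [0,0,0],"gripper": -1},
  {"xyz": [-0.08,0,0],"turn": [0,0,0],"gripper": -1},
  {"xyz": [-0.08,0,0],"turn": [0,0,0],"gripper": -1},
  {"xyz": [-0.08,0,0],"turn": [0,0,0],"gripper": -1},
  {"xyz": [-0.08,0,0],"turn": [0,0,0],"gripper": -1},
  {"xyz": [-0.08,0,0],"turn": [0,0,0],"gripper": -1},
  {"xyz": [-0.08,0,0],"turn": [0,0,0],"gripper": -1},
  {"xyz": [-0.08,0,0],"turn": [0,0,0],"gripper": -1},
])

```text
time_s: 6.3
position: [0.5747, 0.0753, 0.1584]
tool_rot: [[-0.0, -1.0, 0.0], [-1.0, 0.0, -0.0], [0.0, -0.0, -1.0]]
ft_force: [1.0, -3.6, 3.3]
grip_width: -0.0002
```

```bash
cat >> h.py <<'E'
def look(f,z=.157):
    s=env.observe();print(s['position'].round(4),s['ft_force'].round(1));im=fknob()
    g=cv2.resize(im[140:240,260:370,::-1],None,fx=5,fy=5,interpolation=2)
    c=cv2.HoughCircles(cv2.medianBlur(cv2.cvtColor(g,6),5),cv2.HOUGH_GRADIENT,1,40,param1=80,param2=15,minRadius=32,maxRadius=48)
    for q in ([] if c is None else c[0][:4]): print(q, (ray('scene',260+q[0]/5,140+q[1]/5,z)-[.576,.086,0]).round(4))
    cv2.imwrite(f,g)
E
python3 -c "
from h import *
look('pics/c4.png')"
```

```text
[0.5747 0.0753 0.1584] [ 1.  -3.6  3.3]
[305, 185, 21, 23, 127] [316.7 195.7] world [0.5832 0.0949 0.155 ] mixer mm [7.1 9. ]
[290.5 252.5  36.6] [0.0029 0.0202 0.157 ]
```

View pics/c4.png

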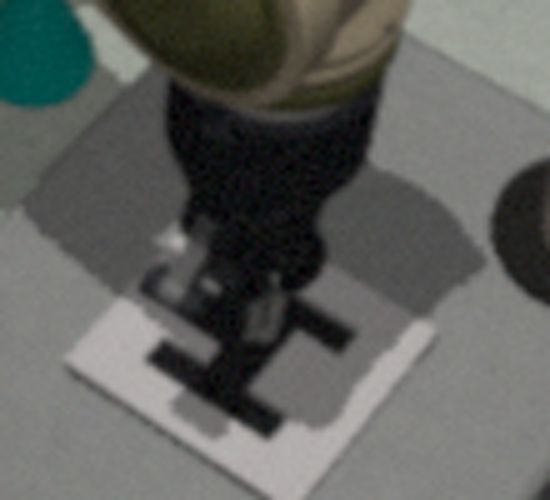

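The knob circle is at (290,252), y about +20 mm, contact 3.6 N. Continuing towards +40 mm.

Emit:
step_arm([
  {"xyz": [-0.08,0,0],"turn": [0,0,0],"gripper": -1},
  {"xyz": [-0.08,0,0],"turn": [0,0,0],"gripper": -1},
  {"xyz": [-0.08,0,0],"turn": [0,0,0],"gripper": -1},
  {"xyz": [-0.08,0,0],"turn": [0,0,0],"gripper": -1},
  {"xyz": [-0.06,0,0],"turn": [0,0,0],"gripper": -1},
  {"xyz": [-0.06,0,0],"turn": [0,0,0],"gripper": -1},
  {"xyz": [-0.06,0,0],"turn": [0,0,0],"gripper": -1},
  {"xyz": [0,0,0],"turn": [0,0,0],"gripper": -1},
])

```text
time_s: 7.02
position: [0.5744, 0.0954, 0.1581]
tool_rot: [[-0.0, -1.0, -0.001], [-1.0, 0.0, 0.0], [-0.0, 0.001, -1.0]]
ft_force: [0.7, -3.4, -2.7]
grip_width: -0.0002
```

```bash
python3 -c "
from h import *
look('pics/c5.png',.153)"
```

```text
[0.5744 0.0954 0.1581] [ 0.7 -3.4 -2.7]
[310, 179, 21, 22, 134] [322.5 189.3] world [0.584  0.1156 0.155 ] mixer mm [ 7.6 29.7]
```

View pics/c5.png

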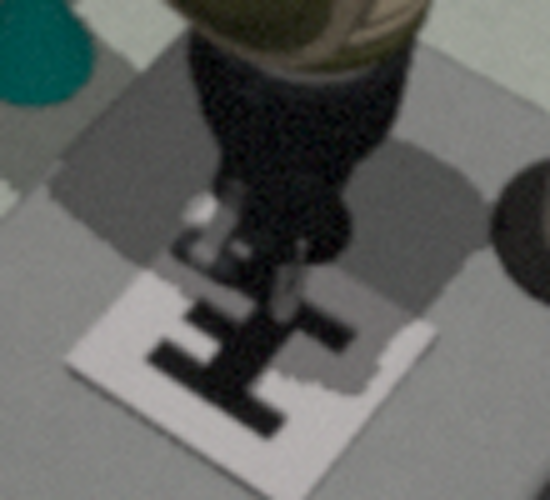

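The finger went 20 mm further, so the knob is at y about +40 mm (right edge now near (352,215) in the crop). Force is still only the 3.4 N of friction, so it isn't on the end wall. Now round to the +x side.

Emit:
step_arm([
  {"xyz": [0.25,0,0],"turn": [0,0,0],"gripper": -1},
  {"xyz": [0.25,0,0],"turn": [0,0,0],"gripper": -1},
  {"xyz": [0,0,0],"turn": [0,0,0],"gripper": -1},
  {"xyz": [0,-0.42,0],"turn": [0,0,0],"gripper": -1},
  {"xyz": [0,-0.42,0],"turn": [0,0,0],"gripper": -1},
  {"xyz": [0,-0.42,0],"turn": [0,0,0],"gripper": -1},
  {"xyz": [0,0,0],"turn": [0,0,0],"gripper": -1},
  {"xyz": [-0.42,0,0],"turn": [0,0,0],"gripper": -1},
  {"xyz": [-0.42,0,0],"turn": [0,0,0],"gripper": -1},
  {"xyz": [-0.42,0,0],"turn": [0,0,0],"gripper": -1},
  {"xyz": [0,0,0],"turn": [0,0,0],"gripper": -1},
])

```text
time_s: 7.98
position: [0.6243, 0.1277, 0.1584]
tool_rot: [[0.002, -1.0, -0.0], [-1.0, -0.002, 0.001], [-0.001, 0.0, -1.0]]
ft_force: [-0.1, 0.6, 0.3]
grip_width: 0.0001
```

```bash
python3 -c "
from h import *
look('pics/c6.png',.153)"
```

```text
[0.6243 0.1277 0.1584] [-0.1  0.6  0.3]
[315, 177, 15, 16, 180] [321.7 184.5] world [0.5759 0.1249 0.155 ] mixer mm [-0.7 38.8]
[316.5 225.5  41.9] [0.0028 0.0408 0.153 ]
```

View pics/c6.png

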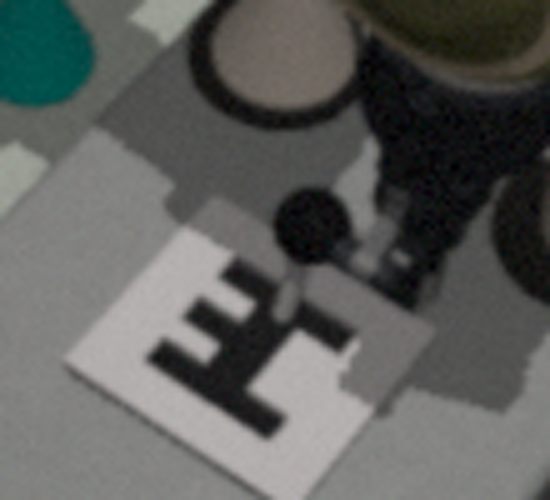

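The knob stands at (313,225) in the crop, mixer (0…3, 39…41) mm, in line with the corner slot. The finger is free on its +x side and the flask is undisturbed. Pushing towards -x.

Emit:
step_arm([
  {"xyz": [0,0.1,0],"turn": [0,0,0],"gripper": -1},
  {"xyz": [0,0.1,0],"turn": [0,0,0],"gripper": -1},
  {"xyz": [0,0.1,0],"turn": [0,0,0],"gripper": -1},
  {"xyz": [0,0.08,0],"turn": [0,0,0],"gripper": -1},
  {"xyz": [0,0.08,0],"turn": [0,0,0],"gripper": -1},
  {"xyz": [0,0.08,0],"turn": [0,0,0],"gripper": -1},
  {"xyz": [0,0.08,0],"turn": [0,0,0],"gripper": -1},
  {"xyz": [0,0.08,0],"turn": [0,0,0],"gripper": -1},
  {"xyz": [0,0.08,0],"turn": [0,0,0],"gripper": -1},
  {"xyz": [0,0.08,0],"turn": [0,0,0],"gripper": -1},
  {"xyz": [0,0,0],"turn": [0,0,0],"gripper": -1},
])

```text
time_s: 8.95
position: [0.5902, 0.1254, 0.1586]
tool_rot: [[-0.0, -1.0, 0.0], [-1.0, 0.0, -0.0], [0.0, -0.0, -1.0]]
ft_force: [3.1, -0.1, 1.4]
grip_width: 0.0001
```

Emit:
step_arm([
  {"xyz": [0,0.08,0],"turn": [0,0,0],"gripper": -1},
  {"xyz": [0,0.08,0],"turn": [0,0,0],"gripper": -1},
  {"xyz": [0,0.08,0],"turn": [0,0,0],"gripper": -1},
  {"xyz": [0,0.08,0],"turn": [0,0,0],"gripper": -1},
  {"xyz": [0,0.08,0],"turn": [0,0,0],"gripper": -1},
  {"xyz": [0,0.08,0],"turn": [0,0,0],"gripper": -1},
  {"xyz": [0,0,0],"turn": [0,0,0],"gripper": -1},
])

```text
time_s: 9.53
position: [0.5706, 0.1254, 0.1579]
tool_rot: [[-0.0, -1.0, -0.001], [-1.0, 0.0, -0.0], [0.0, 0.001, -1.0]]
ft_force: [3.2, -0.8, -2.2]
grip_width: -0.0002
```

Emit:
step_arm([
  {"xyz": [0,0.05,0],"turn": [0,0,0],"gripper": -1},
  {"xyz": [0,0.05,0],"turn": [0,0,0],"gripper": -1},
  {"xyz": [0,0,0],"turn": [0,0,0],"gripper": -1},
])

```text
time_s: 9.78
position: [0.5671, 0.1254, 0.1582]
tool_rot: [[-0.0, -1.0, -0.001], [-1.0, 0.0, 0.0], [-0.0, 0.001, -1.0]]
ft_force: [3.7, 0.2, -2.0]
grip_width: -0.0001
```

```bash
python3 -c "
from h import *
look('pics/c7.png',.147)"
```

```text
[0.5671 0.1254 0.1582] [ 3.7  0.2 -2. ]
[313, 178, 12, 11, 50] [320.1 184. ] world [0.5725 0.1237 0.155 ] mixer mm [-4.  37.7]
[234.5 187.5  33.8] [-0.0381  0.0402  0.147 ]
```

View pics/c7.png

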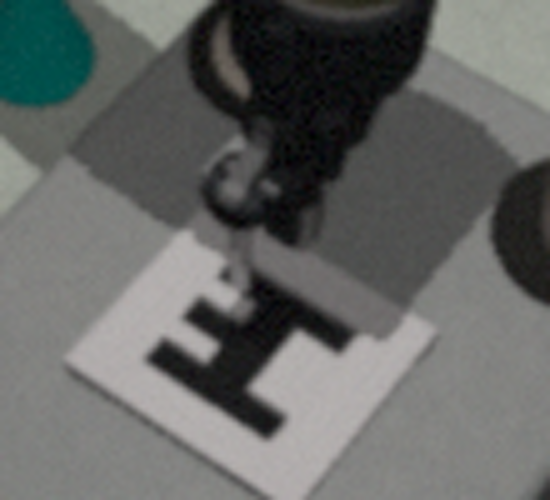

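The knob is in the corner slot, circle at (235,188), about (-37, 40) mm. The last few mm go in millimetre steps, watching the force.

Emit:
step_arm([
  {"xyz": [0,0.03,0],"turn": [0,0,0],"gripper": -1},
  {"xyz": [0,0.03,0],"turn": [0,0,0],"gripper": -1},
  {"xyz": [0,0,0],"turn": [0,0,0],"gripper": -1},
])

```text
time_s: 10.08
position: [0.5652, 0.1254, 0.1583]
tool_rot: [[-0.0, -1.0, 0.001], [-1.0, 0.0, 0.0], [-0.0, -0.001, -1.0]]
ft_force: [4.1, -0.8, -3.6]
grip_width: -0.0001
```

Emit:
step_arm([
  {"xyz": [0,0.025,0],"turn": [0,0,0],"gripper": -1},
  {"xyz": [0,0,0],"turn": [0,0,0],"gripper": -1},
])

```text
time_s: 10.25
position: [0.5648, 0.1253, 0.1584]
tool_rot: [[-0.001, -1.0, 0.002], [-1.0, 0.001, 0.0], [-0.0, -0.002, -1.0]]
ft_force: [7.3, 0.3, -3.5]
grip_width: 0.0004
```

Emit:
step_arm([
  {"xyz": [0,0,0],"turn": [0,0,0],"gripper": -1},
])

```text
time_s: 10.33
position: [0.5648, 0.1253, 0.1584]
tool_rot: [[-0.0, -1.0, 0.002], [-1.0, 0.0, 0.0], [-0.0, -0.002, -1.0]]
ft_force: [6.9, 0.5, -3.9]
grip_width: -0.0
```

Force rose to 7 N while the arm hardly moved: the slot end. No more pushing. I'll back off, lift clear and check.

Emit:
step_arm([
  {"xyz": [0,-0.2,0],"turn": [0,0,0],"gripper": -1},
  {"xyz": [0,-0.4,0],"turn": [0,0,0],"gripper": -1},
  {"xyz": [0,-0.4,0],"turn": [0,0,0],"gripper": -1},
  {"xyz": [0,0,-0.5],"turn": [0,0,0],"gripper": -1},
  {"xyz": [0,0,-0.8],"turn": [0,0,0],"gripper": -1},
  {"xyz": [0,0,-0.8],"turn": [0,0,0],"gripper": -1},
  {"xyz": [0,0,-0.5],"turn": [0,0,0],"gripper": -1},
  {"xyz": [0.8,0.2,0],"turn": [0,0,0],"gripper": -1},
  {"xyz": [0.8,0.2,0],"turn": [0,0,0],"gripper": -1},
  {"xyz": [0.8,0.2,0],"turn": [0,0,0],"gripper": -1},
  {"xyz": [0.8,0.2,0],"turn": [0,0,0],"gripper": -1},
  {"xyz": [0.8,0.2,0],"turn": [0,0,0],"gripper": -1},
  {"xyz": [0.8,0.2,0],"turn": [0,0,0],"gripper": -1},
  {"xyz": [0.8,0.2,0],"turn": [0,0,0],"gripper": -1},
  {"xyz": [0.8,0.2,0],"turn": [0,0,0],"gripper": -1},
  {"xyz": [0.8,0.2,0],"turn": [0,0,0],"gripper": -1},
  {"xyz": [0.8,0.2,0],"turn": [0,0,0],"gripper": -1},
  {"xyz": [0.8,0.2,0],"turn": [0,0,0],"gripper": -1},
  {"xyz": [0.8,0.2,0],"turn": [0,0,0],"gripper": -1},
  {"xyz": [0,0,0],"turn": [0,0,0],"gripper": -1},
])

```text
time_s: 12.0
position: [0.5063, -0.2633, 0.2619]
tool_rot: [[-0.005, -1.0, -0.002], [-1.0, 0.005, -0.0], [0.0, 0.002, -1.0]]
ft_force: [-0.3, -0.9, 0.7]
grip_width: -0.0
```

```bash
python3 - <<'E'
from h import *
look("pics/c8s.png",.147)
im,D=cams.get_image("top");Q=cloud("top",D)
kb=((D>0)&(Q[...,2]>.13)&(Q[...,2]<.2)&(im.max(2)<60)&(abs(Q[...,0]-.56)<.06)&(abs(Q[...,1]-.1)<.07)).astype(np.uint8)
nn,l,s,ce=cv2.connectedComponentsWithStats(kb)
for k in range(1,nn):
    if s[k,4]>40: print("top knob",s[k].tolist(),(ray("top",*ce[k],.147)-[.576,.086,0]).round(4))
kb=((D>0)&(Q[...,2]>.122)&(Q[...,2]<.2)&(im.max(2)>=60)).astype(np.uint8)
nn,l,s,ce=cv2.connectedComponentsWithStats(kb)
for k in range(1,nn):
    if s[k,4]>60: q=Q[l==k];print("ware",s[k].tolist(),q.mean(0).round(3))
cv2.imwrite("pics/c8.png",cv2.resize(im[90:340,110:370,::-1],None,fx=2.3,fy=2.3,interpolation=2))
E
```

```text
[ 0.5063 -0.2633  0.2619] [-0.3 -0.9  0.7]
[300, 171, 15, 14, 169] [307.1 177.4] world [0.541  0.1213 0.155 ] mixer mm [-35.5  34.8]
[236.5 189.5  37.2] [-0.0368  0.0398  0.147 ]
[307.5  56.5  46.3] [-0.0529  0.12    0.147 ]
[298.5 376.5  42.9] [ 0.0361 -0.0224  0.147 ]
[57.5 57.5 38.6] [-0.1421  0.0518  0.147 ]
top knob [203, 197, 21, 20, 337] [-0.0381  0.0401  0.147 ]
ware [126, 103, 45, 46, 1116] [0.671 0.237 0.159]
ware [305, 123, 42, 42, 1374] [ 0.654 -0.058  0.13 ]
ware [129, 215, 39, 36, 1013] [0.493 0.225 0.155]
ware [306, 222, 37, 36, 973] [ 0.487 -0.053  0.168]
```

View pics/c8.png

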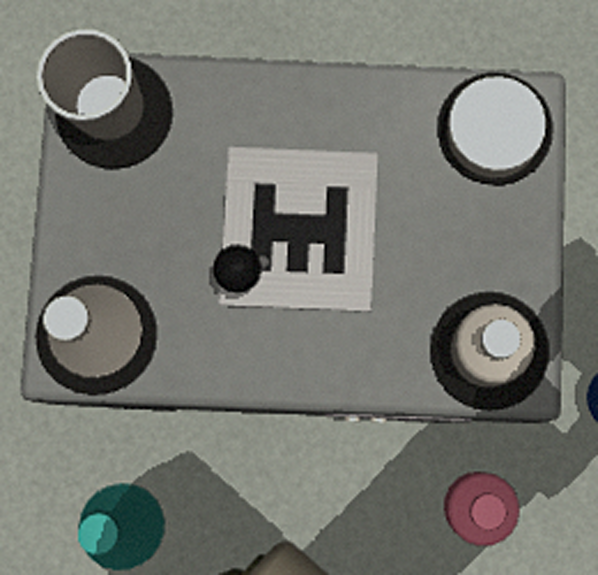

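The top view shows the knob at (237,268) in the crop, in the corner slot beside the flask. Both cameras put it at about (-38, 40) mm. The ware looks the same as in the first picture and the robot is clear.

At the end a steady 7 N, above the 3–5 N that moves the lever, no longer moved it, so it is home. Handing in.

```bash
python3 -c "
from rig import order
print(order.close_job())"
```

```text
the job is handed in; nothing more can be done
None
```

The lever is home in the corner slot on the flask's side (mixer -x, +y), and the job is handed in at about 12 s of the 51 s allowed. I pushed it with the outside of the shut fingers: out of the parking slot, along the cross slot, then into the corner slot.

- **Force:** sideways pushes read 3–4 N along the way and 7.3 N at the slot end, where I stopped and backed off.
- **Knob position:** the last check put it at about (-38, +40) mm. The stated reach is -41 mm, so it reads 2–3 mm short in x. I took that as measurement error (calibration is good to about 2 mm), because a steady 7 N no longer moved the lever. I did not nudge it again to confirm.
- **Ware:** the flask, bottle and dish measured where they began, within 1 mm. The beaker's figure differed by 3–4 mm, but its mask covered more of it the second time, and it looks unmoved in the picture.
- **Robot:** the arm was clear of everything when I handed in.

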